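# Pack the two-tier coffee-table organiser

### The arm

A 7-joint arm with a two-finger parallel gripper is mounted at the origin on the work surface. World frame = base frame: x ahead of the robot, y to its left, z up, the work surface at z = 0. Lengths are in m, angles in rad, forces in N, time in s.
With the tool pointing down it reaches from about 0.4 to 0.9 m from the base axis. Payload 5.5 kg.
Tool frame: the origin (TCP) lies between the finger pads; the fingertips stand 14 mm ahead of it and the grasp point (between the pads) lies 5 mm behind it; z points along the fingers, y is the line along which they close (so a half turn about z gives the same grasp; the last joint's range is limited). The gripper opens to 85 mm and grips with 20 to 120 N. Pads are 22 mm wide; open, the fingers measure 114 mm over their backs; the gripper's body (76 mm by 85 mm) begins 54 mm behind the grasp point. The pads swing forward as they close: fully open they stand 13 mm farther back than shut.
Start: joints at [-0.968, 0.501, -0.427, 1.55, 0.221, 1.138, -0.21], TCP at [0.217, 0.613, 0.245] pointing down, gripper open.
Joint ranges: [-2.88, 2.88], [-0.31, 2.03], [-1.54, 1.56], [0.2, 2.42], [-1.41, 4.55], [0.19, 2.02], [-2.57, 2.57]. Speed limits (rad/s): [2.57, 2.57, 3.14, 3.14, 3.14, 3.14, 3.14].

### API

Orientations are given as a unit quaternion [x, y, z, w].
In Python, from cell import r, capture, camera_model gives the robot as it stands.
- The arm moves only by the tool servo_tool, never from a script. Its argument "commands" is a list of rows, each a list of 7 numbers: the shift along the tool's x, y, z in units of 200 mm (1.0 is 200 mm), then the turn, a rotation vector about the tool's x, y, z in units of pi/2 rad (1.0 is pi/2 rad), then the opening, from 0 (shut) to 1 (fully open). A call has exactly 5 rows; each row is the pose to reach, as a shift and turn from the pose commanded when the call began, along the tool's axes at that moment; what a row does not reach only later rows make up. A row lasts 1/10 s, in which the tool goes at most 50 mm and 8.59 degrees, less where a joint would pass 70% of its speed; a pose out of reach is approached as far as the arm can. A call with a number of a shift or a turn outside -1 to 1 is refused whole. A call with a gripper value outside its range is refused whole. The fingers move at their own pace and stop on an object; "squeeze" is the grip in N (left out, the last holds). Time passes only in rows, so rows that repeat a pose let the fingers close, or fill a call up. It gives the time, the measured TCP pose, the force, the opening and the grip force at its end, in the units of the state.
- r.observe(): the state, without advancing time (a new reading comes with each control period).
- capture(name): name is "scene" or "top"; returns (picture, depth): 420x560x3 uint8, red, green, blue; 420x560 float32, m along the optical axis (not along the pixel's ray), 0 where there is no reading.
- camera_model(name): a dict with "fx", "fy", "cx", "cy" (pixels), "k1" (the pictures are not rectified: a ray, as slopes to the right and down, at radius r is drawn at 1 + k1 r^2 times it, then the intrinsics apply), "rvec" (rotation vector, rad) and "tvec" (3), from world to camera coordinates, as OpenCV has them. Camera axes: x right, y down, z forward; pixel columns grow to the right and rows downward; lengths in m; the calibration is good to about 2 mm. A picture is of the moment at which its call begins. camera_model takes no time and is no camera call.
- r.hand_in(): hands the job in; it is judged then, once.
The state is a dict: "time": time; "q": joint angles; "dq": joint speeds; "joint_torque": joint torques, N m; "eef_pos": TCP position; "tcp_rot": TCP orientation; "ft_force": force on the tool from outside, world axes, zero at the start; "ft_torque": the same for the moment, N m; "opening": opening from 0.0 (shut) to 1.0 (fully open); "finger_force": force on a finger pad.
Only numpy, scipy, OpenCV 4.12 (cv2) and the standard library are available. Lean on these libraries where they do the work, as an engineer would, in place of code of your own. Each camera call takes 0.05 s, during which the arm holds its last target. There are 200 camera calls.

### The job

Tidy the remotes and dropper bottles into the two-tier organiser: first lay the white and the black remote control flat and side by side, lengthwise, in the bottom tray; then set the carrying tray on top, so that its four feet drop fully into the sockets of the corner posts; and only then stand the two dropper bottles upright in the carrying tray, one on each side of its handle. Never tip a bottle over, and leave the glass jar, the drinking glass and the spectacle case where they are.

Things in the scene. Friction and masses are not known exactly. Their poses are not given: they have to be found in the camera images.
- bottom_tray: Bottom tray of the organiser, fixed: pale wood, grey felt floor, 214 (x) by 160 mm (y). Origin: centre of its underside. Floor top at 4 mm, rim 4 mm thick up to 10 mm. On each corner (x +-95, y +-68 mm) a 24 mm square post, 44 mm tall, with a 16 mm square socket 11 mm deep in its top. The remotes fit side by side along x, e.g. centred at y +36 and -36 mm.
- carry_tray: Carrying tray, loose, white with pale rim, 214 (x) by 160 mm (y), 350 g. Origin under its centre, level with the foot tips. Feet 12 mm wide, 9 long, at x +-95, y +-68. Floor top at 13 mm; rim and a 6 mm divider along x up to 36. Over it the handle bar: 12 mm wide (y), 62 to 74 high, free for |x| < 46. Compartments 69 wide, mid y +-41. Seated, its origin is 35 mm above the bottom tray's; a half turn fits too.
- white_remote: White remote control, 150 (x) by 42 (y) by 20 mm thick, edges rounded, about 110 g. Origin: centre of its underside. Starts lying flat, buttons up, on an open planner whose page is 10 mm above the table, roughly parallel to the other remote, 25 mm or more beside it at mid-length.
- black_remote: Black remote control, 150 (x) by 42 (y) by 20 mm thick, edges rounded, about 110 g. Origin: centre of its underside. Starts lying flat, buttons up, on an open planner whose page is 10 mm above the table, roughly parallel to the other remote, 25 mm or more beside it at mid-length.
- amber_bottle: Dropper bottle of amber glass with black collar and bulb; body 30 mm in diameter, straight from 2 to 48 mm height (grip it there), then a 19 mm wide collar (56 to 68 mm) and a 12 mm wide bulb up to 84 mm; about 60 g. Origin: centre of its underside, z up. Starts standing on the table.
- blue_bottle: Dropper bottle, blue with white collar and bulb; body 30 mm in diameter, straight from 2 to 48 mm height (grip it there), then a 19 mm wide collar (56 to 68 mm) and a 12 mm wide bulb up to 84 mm; about 60 g. Origin: centre of its underside, z up. Starts standing on the table.
- glass_jar: Clear glass jar with a steel screw lid, 44 mm in diameter, 59 mm tall, standing in the row with the bottles (at least 65 mm from them, centre to centre); not to be disturbed. Origin: centre of its underside.
- tumbler: Drinking glass, 72 mm across the rim, 95 mm tall, on a coaster at the far side of the work; not to be disturbed. Origin: centre of its underside.
- spectacle_case: Green spectacle case, 158 mm long (y), 60 mm wide (x), 38 mm high, lying at the far side of the work; not to be disturbed. Origin: centre of its underside.
Mind the look-alikes: they are no part of the job. Of the things shaped like the amber_bottle, the amber one is meant.

How it is judged:
By the outcome, as a careful person would: the job done as asked, in the order asked, and still so for the second after the job is handed in, with the robot touching nothing.
It also fails if it takes over 115 s, if anything falls off the work surface, if the arm or the gripper's body presses on something with over 40 N, if the wrist force passes 120 N, or if a joint passes its speed limit or range.

## Working session

There is one attempt and no reset: what is moved stays moved. The work goes in short steps, Python scripts to look and compute and a tool call to move; the robot and the scene stay as the last step left them, time stands still between calls to the robot, and variables do not carry over. Pictures are saved under pics/ and viewed, at most 14 in all, crops included, and the job is handed in when it is done.

Besides the shell and the picture viewer there is one more tool, called after ">>>" as name(argument=value, ...), one argument or row to a line, values as JSON. servo_tool: Moves the arm, as the interface text tells. Its arguments: {"type":"object","properties":{"commands":{"type":"array"},"squeeze":{"type":"number"}},"required":["commands"]}

```bash
ls; mkdir -p pics
python3 - <<'E'
from cell import r,capture,camera_model
import cv2,numpy as np
for n in("top","scene"):
    p,d=capture(n); cv2.imwrite(f"pics/{n}0.png",cv2.resize(p[:,:,::-1],(800,600))); np.savez(f"{n}0.npz",p=p,d=d); print(camera_model(n))
print(r.observe())
E
```

```text
pics
{'fx': 397.76329809801723, 'fy': 397.76329809801723, 'cx': 279.5433886770632, 'cy': 211.92375905860663, 'k1': 0.03818350713010562, 'rvec': array([ 2.19303419, -2.14239735,  0.14458791]), 'tvec': array([-0.04053381,  0.47742416,  1.01441684])}
{'fx': 436.5553834402974, 'fy': 436.5553834402974, 'cx': 280.55675302425743, 'cy': 206.59455452308873, 'k1': -0.0796953597611004, 'rvec': array([ 2.46643913,  0.83877281, -0.2236848 ]), 'tvec': array([-0.36881616, -0.2427163 ,  1.02156695])}
{'time': 0.1, 'q': array([-0.96780566,  0.50177805, -0.42678965,  1.55137938,  0.22080482,
        1.1383139 , -0.21033018]), 'dq': array([-0.00153816, -0.00063072,  0.00101584, -0.00221057,  0.00045643,
        0.00174644,  0.00049554]), 'joint_torque': array([-1.16137887e-02, -5.70816422e+01, -5.83883509e+00, -2.81748319e+01,
        1.03572261e-02,  5.60400207e-03,  9.08447419e-06]), 'eef_pos': array([0.21647885, 0.61222862, 0.24433233]), 'tcp_rot': array([ 1.69073562e-01,  9.85603013e-01, -8.94763819e-04, -1.77851336e-04]), 'ft_force': array([-0.72084831, -0.45417411, -0.20701321]), 'ft_torque': array([ 0.01545062, -0.02229821, -0.01211907]), 'finger_force': 0.0, 'opening': 1.000390147135938}
```

View pics/top0.png

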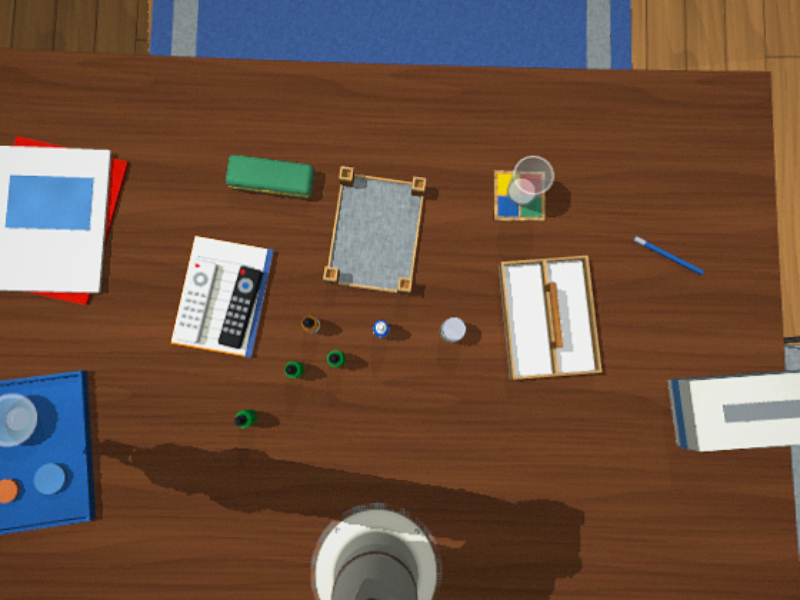

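View pics/scene0.png

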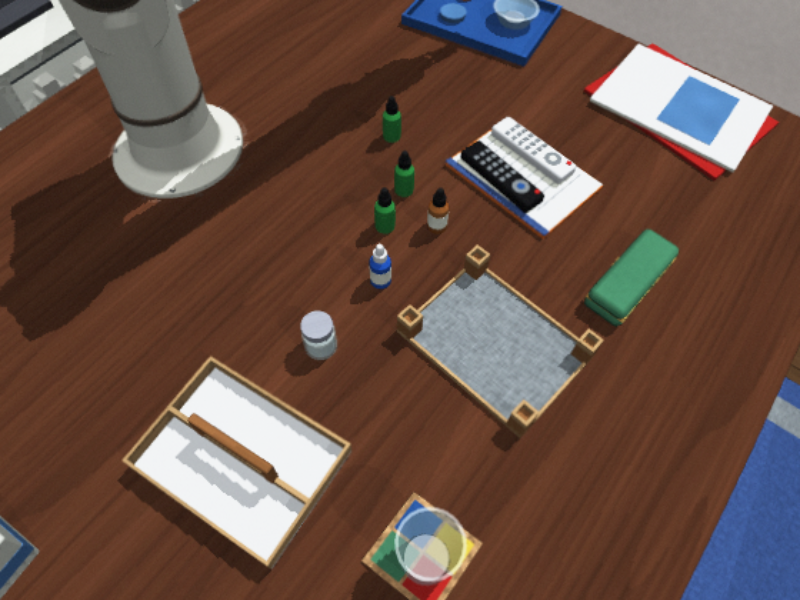

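The top view shows:
- Remotes on the planner: white at (195,303), black at (240,307).
- Bottom tray at (375,232), with posts at (346,174), (419,185), (331,273) and (404,284).
- Carry tray at (551,317).
- Amber bottle at (311,324), with green look-alikes at (293,369), (335,358) and (244,419).
- Blue bottle at (381,328) and glass jar at (453,330).

The only bottle with an amber body is the one at (311,324). I'll confirm it in a crop.

```bash
cat > h.py <<'E'
import numpy as np,cv2
from cell import r,capture,camera_model
from scipy.spatial.transform import Rotation as R
def rays(n,uv):
    m=camera_model(n); uv=np.atleast_2d(np.asarray(uv,float))
    p=np.c_[(uv[:,0]-m['cx'])/m['fx'],(uv[:,1]-m['cy'])/m['fy']]; s=p.copy()
    for _ in range(8): s=p/(1+m['k1']*(s**2).sum(1,keepdims=True))
    Rm=R.from_rotvec(m['rvec']).as_matrix(); return Rm,m['tvec'],np.c_[s,np.ones(len(s))]
def atz(n,uv,z):          # pixel -> world on plane z
    Rm,t,s=rays(n,uv); c=-Rm.T@t; d=s@Rm; return c+d*((z-c[2])/d[:,2])[:,None]
def cloud(n,d):
    v,u=np.mgrid[:420,:560]; Rm,t,s=rays(n,np.c_[u.ravel(),v.ravel()])
    return ((s*d.reshape(-1,1)-t)@Rm).reshape(420,560,3)
E
python3 - <<'E'
from h import *
T=np.load('top0.npz');S=np.load('scene0.npz')
def reg(P,img,x0,y0,x1,y1,zlo,zhi,name):   # 800-scale box
    q=P[int(y0*.7):int(y1*.7),int(x0*.7):int(x1*.7)].reshape(-1,3); q=q[(q[:,2]>zlo)&(q[:,2]<zhi)]
    if len(q)<4: print(name,len(q));return
    c,s,a=cv2.minAreaRect((q[:,:2]*1000).astype(np.float32)); print(name,len(q),'c',np.round(c,1),'size',np.round(s,1),'a',round(a,1),'med',np.round(np.median(q,0)*1000,1))
P=cloud('top',T['d'])
print('cam',-rays('top',[[0,0]])[0].T@rays('top',[[0,0]])[1], (T['d']==0).mean())
for n,b in dict(white=(172,255,216,345,.02,.045),black=(216,262,266,350,.022,.045),p1=(335,160,357,184,.03,.055),p2=(408,174,430,196,.03,.055),p3=(320,262,343,284,.03,.055),p4=(393,273,415,295,.03,.055),carry=(490,245,615,390,.028,.045),handle=(540,275,570,355,.06,.085),amber=(298,312,322,336,.02,.1),blue=(370,318,392,340,.02,.1),jar=(437,315,470,345,.045,.07),bt=(320,160,430,300,.002,.055),felt=(350,200,400,260,-.01,.02),case=(220,150,320,200,.03,.05),table=(400,400,500,450,-.02,.02),paper=(200,238,262,262,0,.03)).items(): reg(P,0,*b,n)
rb=lambda im,x0,y0,x1,y1,k:cv2.resize(im[int(y0*.7):int(y1*.7),int(x0*.7):int(x1*.7),::-1],None,fx=k,fy=k,interpolation=cv2.INTER_CUBIC)
cv2.imwrite('pics/c1.png',rb(T['p'],160,150,480,390,3.5))
cv2.imwrite('pics/c2.png',rb(S['p'],340,80,600,280,4.3))
E
```

```text
cam [ 0.35549553 -0.01475048  1.06396602] 0.0038775510204081634
white 970 c [473.5 341.9] size [ 45.1 151.2] a 79.7 med [473.  340.6  30.2]
black 947 c [465.8 272.9] size [ 85.4 150.9] a 85.7 med [463.2 260.5  30.2]
p1 104 c [716.4  75.6] size [24.1 25.6] a 82.5 med [716.2  75.9  41.3]
p2 97 c [700.4 -58.6] size [23.7 25.7] a 89.6 med [701.2 -59.5  41.5]
p3 98 c [528.4  97.8] size [24.  24.4] a 83.3 med [529.5  98.4  41.7]
p4 89 c [512.7 -37.1] size [23.8 24.8] a 83.3 med [512.7 -37.5  42.1]
carry 833 c [ 460.3 -304.6] size [216.8 162.8] a 5.8 med [ 462.6 -303.8   35.1]
handle 257 c [ 459.7 -303.3] size [116.4  13.8] a 5.6 med [ 459.1 -302.2   73.2]
amber 124 c [436.5 130.9] size [28.7 28.7] a 18.6 med [434.6 127.4  52.7]
blue 113 c [430.    3.2] size [28.  28.1] a 1.1 med [428.5   3.8  52.5]
jar 208 c [ 432.1 -126.1] size [38.4 38.1] a 89.6 med [ 432.  -125.3   59. ]
bt 5066 c [622.8  20.7] size [270.5 209.3] a 1.7 med [618.9  20.4   5.3]
felt 1506 c [621.1  22.7] size [116.2  95.8] a 1.4 med [620.8  22.4   4.9]
case 1264 c [712.8 219.9] size [159.   59.5] a 84.3 med [711.3 218.6  38. ]
table 2444 c [ 259.  -127.5] size [ 88.3 183.1] a 1.3 med [ 258.9 -125.9   -0.6]
paper 667 c [575.5 289.9] size [ 49.3 112.8] a 3.6 med [573.  292.1  10.6]
```

View pics/c1.png

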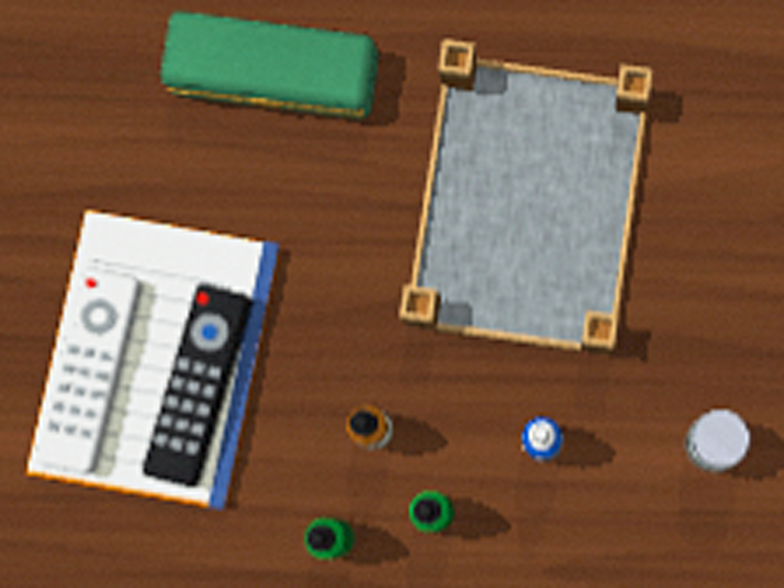

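View pics/c2.png

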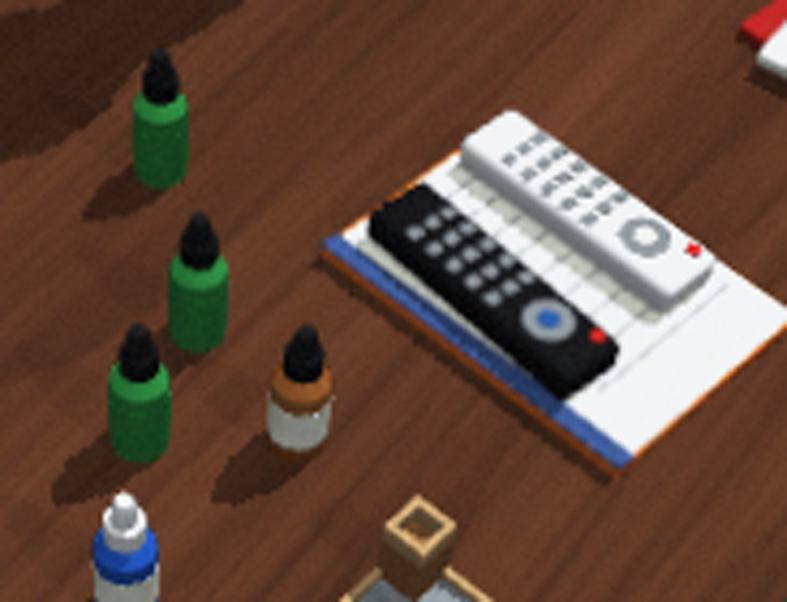

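The crops show the amber bottle with its white label at c1 (369,427) / c2 (300,410). It is the only amber body, and the others at c1 (328,538) and (430,512) are green. Next I'll separate the remotes and get the first moves.

```bash
cat >> h.py <<'E'
def go(x,y,z,a):   # target TCP (m), closing-line angle (deg) -> row numbers from present pose
    o=r.observe(); C=R.from_quat(o['tcp_rot']); 
    ca,sa=np.cos(np.radians(a)),np.sin(np.radians(a)); Y=np.array([ca,sa,0]);
    cur=C.as_matrix()[:,1]
    if Y@cur<0: Y=-Y
    Z=np.array([0,0,-1.]); T=R.from_matrix(np.c_[np.cross(Y,Z),Y,Z])
    sh=C.inv().apply(np.array([x,y,z])-o['eef_pos'])/.2; tu=(C.inv()*T).as_rotvec()/(np.pi/2)
    print('t',round(o['time'],2),'pos',np.round(o['eef_pos']*1000,1),'shift',np.round(sh,3),'turn',np.round(tu,3),'open',round(o['opening'],3),'F',np.round(o['ft_force'],1),'ff',round(o['finger_force'],1),'q7',round(o['q'][6],2))
E
python3 - <<'E'
from h import *
T=np.load('top0.npz');P=cloud('top',T['d'])
m=np.zeros((420,560),np.uint8);m[170:250,118:188]=(P[170:250,118:188,2]>.023)
n,l=cv2.connectedComponents(m,connectivity=4)
for i in range(1,n):
    q=P[l==i]
    if len(q)>100: print(len(q),cv2.minAreaRect((q[:,:2]*1000).astype(np.float32)),q.mean(0),np.degrees(np.linalg.eigh(np.cov(q[:,:2].T))[1][:,1]@[[1,0],[0,1]]))
    if len(q)>100: v=np.linalg.eigh(np.cov(q[:,:2].T))[1][:,1]; print(np.degrees(np.arctan(v[1]/v[0])))
go(.4735,.3415,.13,79.7)
E
```

```text
953 ((444.0105895996094, 170.15933227539062), (394.3477478027344, 151.1608123779297), 80.30635833740234) [0.47325472 0.34031861 0.03227621] [-56.51505518   9.42628709]
-9.469336679723027
936 ((437.5736389160156, 128.81211853027344), (314.2294921875, 151.59471130371094), 78.42192077636719) [0.46302558 0.25956936 0.03339456] [-56.12408262  11.52795299]
-11.607183563471033
t 0.1 pos [216.5 612.2 244.3] shift [-1.663 -0.847  0.573] turn [-0.001 -0.    -0.102] open 1.0 F [-0.7 -0.5 -0.2] ff 0.0 q7 -0.21
```

>>> servo_tool(
  commands=[
    [-0.85,-0.43,0.2,0,0,0,0.7],
    [-0.85,-0.43,0.2,0,0,0,0.7],
    [-0.85,-0.43,0.2,0,0,0,0.7],
    [-0.85,-0.43,0.2,0,0,0,0.7],
    [-0.85,-0.43,0.2,0,0,0,0.7],
  ],
  squeeze=40,
)

```text
time: 0.6
eef_pos: [0.3547, 0.4673, 0.203]
tcp_rot: [0.175, 0.985, -0.003, 0.001]
ft_force: [1.2, 0.3, -0.1]
opening: 0.698
finger_force: 0.0
```

>>> servo_tool(
  commands=[
    [-0.81,-0.41,0.37,0,0,-0.1,0.7],
    [-0.81,-0.41,0.37,0,0,-0.1,0.7],
    [-0.81,-0.41,0.37,0,0,-0.1,0.7],
    [-0.81,-0.41,0.37,0,0,-0.1,0.7],
    [-0.81,-0.41,0.37,0,0,-0.1,0.7],
  ],
)

```text
time: 1.1
eef_pos: [0.4777, 0.3354, 0.128]
tcp_rot: [0.097, 0.995, -0.004, -0.001]
ft_force: [-0.5, -0.8, -0.3]
opening: 0.701
finger_force: 0.0
```

```bash
python3 -c "
from h import *
go(.4733,.3407,.024,80.2)"
```

```text
t 1.1 pos [477.7 335.4 128. ] shift [0.027 0.025 0.52 ] turn [-0.005 -0.    -0.014] open 0.701 F [-0.5 -0.8 -0.3] ff 0.0 q7 0.53
```

>>> servo_tool(
  commands=[
    [0.02,0.02,0.2,0,0,-0.01,0.7],
    [0.02,0.02,0.35,0,0,-0.01,0.7],
    [0.02,0.02,0.42,0,0,-0.01,0.7],
    [0.02,0.02,0.42,0,0,-0.01,0.7],
    [0.02,0.02,0.42,0,0,-0.01,0.7],
  ],
)

```text
time: 1.6
eef_pos: [0.4706, 0.3493, 0.048]
tcp_rot: [0.083, 0.997, 0.0, 0.0]
ft_force: [0.9, 0.4, 0.3]
opening: 0.697
finger_force: 0.0
```

```bash
python3 -c "
from h import *
go(.4733,.3407,.024,80.2)"
```

```text
t 1.6 pos [470.6 349.3  48. ] shift [-0.021 -0.04   0.12 ] turn [0.    0.    0.003] open 0.697 F [0.9 0.4 0.3] ff 0.0 q7 0.48
```

>>> servo_tool(
  commands=[
    [-0.02,-0.04,0,0,0,0,0.7],
    [-0.02,-0.04,0,0,0,0,0.7],
    [-0.02,-0.04,0.06,0,0,0,0.7],
    [-0.02,-0.04,0.12,0,0,0,0.7],
    [-0.02,-0.04,0.12,0,0,0,0.7],
  ],
)

```text
time: 2.1
eef_pos: [0.4716, 0.3388, 0.0211]
tcp_rot: [0.083, 0.997, -0.001, -0.001]
ft_force: [-0.7, -0.4, -0.5]
opening: 0.702
finger_force: 0.0
```

>>> servo_tool(
  commands=[
    [0,0,0,0,0,0,0.7],
    [0,0,0,0,0,0,0.3],
    [0,0,0,0,0,0,0.3],
    [0,0,0,0,0,0,0.3],
    [0,0,0,0,0,0,0.3],
  ],
)

```text
time: 2.6
eef_pos: [0.4732, 0.3402, 0.0236]
tcp_rot: [0.083, 0.997, 0.0, 0.0]
ft_force: [-0.2, 0.1, 0.1]
opening: 0.48
finger_force: 41.6
```

```bash
python3 -c "
from h import *
c,s=np.cos(np.radians(-6.7)),np.sin(np.radians(-6.7))
for y in(.034,-.034): print(.6145-s*y,.0194+c*y)
go(.6145+.034*.1167,.0194+.034*.9932,.12,83.3)"
```

```text
0.6184668050613774 0.05316780208430853
0.6105331949386227 -0.014367802084308531
t 2.6 pos [473.2 340.2  23.6] shift [-0.955 -1.294 -0.482] turn [ 0.     0.    -0.032] open 0.48 F [-0.2  0.1  0.1] ff 41.6 q7 0.48
```

>>> servo_tool(
  commands=[
    [0,0,-0.2,0,0,0,0.3],
    [0,0,-0.4,0,0,0,0.3],
    [-0.15,-0.2,-0.5,0,0,-0.03,0.3],
    [-0.3,-0.4,-0.5,0,0,-0.03,0.3],
    [-0.42,-0.57,-0.5,0,0,-0.03,0.3],
  ],
)

```text
time: 3.1
eef_pos: [0.5385, 0.2119, 0.1247]
tcp_rot: [0.06, 0.998, 0.0, 0.001]
ft_force: [1.1, -0.7, -1.2]
opening: 0.484
finger_force: 41.4
```

>>> servo_tool(
  commands=[
    [-0.15,-0.2,0,0,0,0,0.3],
    [-0.3,-0.4,0,0,0,0,0.3],
    [-0.45,-0.6,0,0,0,0,0.3],
    [-0.5,-0.75,0,0,0,0,0.3],
    [-0.5,-0.75,0,0,0,0,0.3],
  ],
)

```text
time: 3.6
eef_pos: [0.6194, 0.0438, 0.1226]
tcp_rot: [0.065, 0.998, -0.002, -0.0]
ft_force: [0.1, -1.6, -1.6]
opening: 0.481
finger_force: 41.4
```

>>> servo_tool(
  commands=[
    [0,0,0.1,0,0,0,0.3],
    [0,0,0.2,0,0,0,0.3],
    [0,0,0.2,0,0,0,0.3],
    [0,0,0.2,0,0,0,0.3],
    [0,0,0.2,0,0,0,0.3],
  ],
)

```text
time: 4.1
eef_pos: [0.6189, 0.0533, 0.0843]
tcp_rot: [0.06, 0.998, 0.0, 0.001]
ft_force: [0.2, -0.1, -0.6]
opening: 0.476
finger_force: 41.3
```

```bash
python3 -c "
from h import *
go(.6185,.0532,.019,83.3)
p,d=capture('top');P=cloud('top',d);cv2.imwrite('pics/t1.png',cv2.resize(p[90:230,190:330,::-1],None,fx=4,fy=4))
p,d=capture('scene');cv2.imwrite('pics/s1.png',cv2.resize(p[:,:,::-1],(800,600)))
"
```

```text
t 4.1 pos [618.9  53.3  84.3] shift [ 0.002 -0.001  0.326] turn [ 0.     0.001 -0.001] open 0.476 F [ 0.2 -0.1 -0.6] ff 41.3 q7 1.13
```

View pics/s1.png

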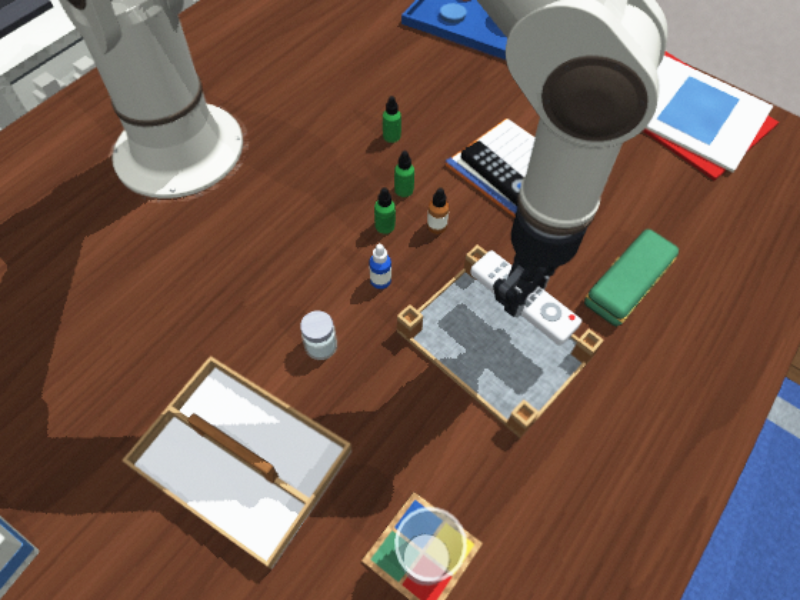

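The scene view shows the white remote level in the gripper at (525,298), centred over the near half of the tray. I'll lower it and release.

>>> servo_tool(
  commands=[
    [0,0,0.1,0,0,0,0.3],
    [0,0,0.2,0,0,0,0.3],
    [0,0,0.29,0,0,0,0.3],
    [0,0,0.33,0,0,0,0.3],
    [0,0,0.33,0,0,0,0.3],
  ],
)

```text
time: 4.7
eef_pos: [0.6184, 0.0527, 0.0173]
tcp_rot: [0.06, 0.998, -0.0, -0.0]
ft_force: [0.5, -0.3, 0.3]
opening: 0.484
finger_force: 42.1
```

>>> servo_tool(
  commands=[
    [0,0,0,0,0,0,0.3],
    [0,0,0,0,0,0,0.6],
    [0,0,0,0,0,0,0.6],
    [0,0,-0.1,0,0,0,0.6],
    [0,0,-0.3,0,0,0,0.6],
  ],
)

```text
time: 5.2
eef_pos: [0.6154, 0.0523, 0.0748]
tcp_rot: [0.06, 0.998, -0.0, -0.003]
ft_force: [-0.6, 0.4, -0.8]
opening: 0.596
finger_force: 0.0
```

>>> servo_tool(
  commands=[
    [0,0,-0.3,0,0,0,0.7],
    [0,0,-0.3,0,0,0,0.7],
    [0,0,-0.3,0,0,0,0.7],
    [0,0,-0.3,0,0,0,0.7],
    [0,0,-0.3,0,0,0,0.7],
  ],
)

```text
time: 5.7
eef_pos: [0.6168, 0.0523, 0.1353]
tcp_rot: [0.06, 0.998, -0.0, -0.002]
ft_force: [0.1, 0.6, 0.9]
opening: 0.704
finger_force: 0.0
```

```bash
python3 -c "
from h import *
go(.463,.2596,.08,78.4)"
```

```text
t 5.7 pos [616.8  52.3 135.3] shift [0.886 0.937 0.279] turn [-0.001 -0.002  0.053] open 0.704 F [0.1 0.6 0.9] ff 0.0 q7 1.15
```

>>> servo_tool(
  commands=[
    [0.17,0.18,0,0,0,0.02,0.7],
    [0.34,0.36,0,0,0,0.05,0.7],
    [0.51,0.54,0,0,0,0.05,0.7],
    [0.68,0.72,0,0,0,0.05,0.7],
    [0.88,0.94,0.1,0,0,0.05,0.7],
  ],
)

```text
time: 6.2
eef_pos: [0.4719, 0.2523, 0.1213]
tcp_rot: [0.099, 0.995, 0.0, 0.0]
ft_force: [0.2, 0.5, 0.9]
opening: 0.696
finger_force: 0.0
```

>>> servo_tool(
  commands=[
    [0.05,0.05,0.1,0,0,0,0.7],
    [0.05,0.05,0.15,0,0,0,0.7],
    [0.05,0.05,0.2,0,0,0,0.7],
    [0.05,0.05,0.2,0,0,0,0.7],
    [0.05,0.05,0.2,0,0,0,0.7],
  ],
)

```text
time: 6.7
eef_pos: [0.4662, 0.2606, 0.081]
tcp_rot: [0.101, 0.995, -0.0, -0.0]
ft_force: [-0.4, 0.2, 0.2]
opening: 0.702
finger_force: 0.0
```

```bash
python3 -c "
from h import *
go(.463,.2596,.0235,78.4)"
```

```text
t 6.7 pos [466.2 260.6  81. ] shift [ 0.015 -0.008  0.288] turn [-0.001 -0.     0.001] open 0.702 F [-0.4  0.2  0.2] ff 0.0 q7 0.59
```

>>> servo_tool(
  commands=[
    [0.01,-0.01,0.08,0,0,0,0.7],
    [0.01,-0.01,0.18,0,0,0,0.7],
    [0.01,-0.01,0.25,0,0,0,0.7],
    [0.01,-0.01,0.29,0,0,0,0.7],
    [0.01,-0.01,0.29,0,0,0,0.7],
  ],
)

```text
time: 7.2
eef_pos: [0.4626, 0.2601, 0.0226]
tcp_rot: [0.099, 0.995, -0.0, -0.001]
ft_force: [0.0, -0.0, 0.3]
opening: 0.698
finger_force: 0.0
```

>>> servo_tool(
  commands=[
    [0,0,0,0,0,0,0.7],
    [0,0,0,0,0,0,0.3],
    [0,0,0,0,0,0,0.3],
    [0,0,0,0,0,0,0.3],
    [0,0,0,0,0,0,0.3],
  ],
)

```text
time: 7.7
eef_pos: [0.4637, 0.2613, 0.0244]
tcp_rot: [0.099, 0.995, 0.001, 0.001]
ft_force: [-0.8, 0.1, 6.3]
opening: 0.481
finger_force: 41.1
```

```bash
python3 -c "
from h import *
go(.6105,-.0144,.12,83.3)"
```

```text
t 7.7 pos [463.7 261.3  24.4] shift [-0.992 -1.206 -0.478] turn [ 0.001  0.001 -0.052] open 0.481 F [-0.8  0.1  6.3] ff 41.1 q7 0.54
```

>>> servo_tool(
  commands=[
    [0,0,-0.2,0,0,0,0.3],
    [0,0,-0.4,0,0,0,0.3],
    [-0.15,-0.18,-0.5,0,0,-0.05,0.3],
    [-0.3,-0.36,-0.5,0,0,-0.05,0.3],
    [-0.42,-0.5,-0.5,0,0,-0.05,0.3],
  ],
)

```text
time: 8.2
eef_pos: [0.5272, 0.1435, 0.1246]
tcp_rot: [0.06, 0.998, -0.0, 0.001]
ft_force: [-0.3, -0.7, -0.4]
opening: 0.48
finger_force: 40.8
```

>>> servo_tool(
  commands=[
    [-0.15,-0.19,0,0,0,0,0.3],
    [-0.3,-0.38,0,0,0,0,0.3],
    [-0.4,-0.57,0,0,0,0,0.3],
    [-0.52,-0.75,0,0,0,0,0.3],
    [-0.52,-0.75,0,0,0,0,0.3],
  ],
)

```text
time: 8.7
eef_pos: [0.6128, -0.0248, 0.1231]
tcp_rot: [0.065, 0.998, -0.002, 0.001]
ft_force: [-0.6, 0.1, -1.4]
opening: 0.486
finger_force: 40.7
```

>>> servo_tool(
  commands=[
    [0,0,0.1,0,0,0,0.3],
    [0,0,0.2,0,0,0,0.3],
    [0,0,0.2,0,0,0,0.3],
    [0,0,0.2,0,0,0,0.3],
    [0,0,0.2,0,0,0,0.3],
  ],
)

```text
time: 9.2
eef_pos: [0.6115, -0.0149, 0.0844]
tcp_rot: [0.06, 0.998, 0.0, 0.001]
ft_force: [0.2, -0.1, -0.5]
opening: 0.485
finger_force: 40.7
```

```bash
python3 -c "
from h import *
go(.6105,-.0144,.019,83.3)"
```

```text
t 9.2 pos [611.5 -14.9  84.4] shift [0.006 0.002 0.327] turn [ 0.     0.001 -0.002] open 0.485 F [ 0.2 -0.1 -0.5] ff 40.7 q7 1.24
```

>>> servo_tool(
  commands=[
    [0,0,0.1,0,0,0,0.3],
    [0,0,0.2,0,0,0,0.3],
    [0,0,0.28,0,0,0,0.3],
    [0,0,0.325,0,0,0,0.3],
    [0,0,0.325,0,0,0,0.3],
  ],
)

```text
time: 9.7
eef_pos: [0.6112, -0.0152, 0.0183]
tcp_rot: [0.06, 0.998, -0.0, 0.0]
ft_force: [-0.7, 0.4, -0.5]
opening: 0.482
finger_force: 40.7
```

>>> servo_tool(
  commands=[
    [0,0,0,0,0,0,0.3],
    [0,0,0,0,0,0,0.6],
    [0,0,0,0,0,0,0.6],
    [0,0,-0.1,0,0,0,0.6],
    [0,0,-0.3,0,0,0,0.6],
  ],
)

```text
time: 10.2
eef_pos: [0.608, -0.0153, 0.0761]
tcp_rot: [0.06, 0.998, -0.0, -0.003]
ft_force: [0.7, 0.5, 0.9]
opening: 0.6
finger_force: 0.0
```

>>> servo_tool(
  commands=[
    [0,0,-0.5,0,0,0,0.5],
    [0,0,-0.7,0,0,0,0.5],
    [0,0,-0.7,0,0,0,0.5],
    [0,0,-0.7,0,0,0,0.5],
    [0,0,-0.7,0,0,0,0.5],
  ],
)

```text
time: 10.7
eef_pos: [0.6115, -0.0153, 0.22]
tcp_rot: [0.06, 0.998, -0.0, 0.002]
ft_force: [-0.3, 0.4, 0.3]
opening: 0.5
finger_force: 0.0
```

```bash
python3 -c "
from h import *
go(.4598,-.3038,.14,95.7)
p,d=capture('scene');np.savez('s2.npz',p=p,d=d);P=cloud('scene',d)
cv2.imwrite('pics/s2.png',cv2.resize(p[150:320,250:450,::-1],None,fx=3.5,fy=3.5))
"
```

```text
t 10.7 pos [611.5 -15.3 220. ] shift [ 0.582 -1.523  0.398] turn [-0.     0.002 -0.14 ] open 0.5 F [-0.3  0.4  0.3] ff 0.0 q7 1.29
```

View pics/s2.png

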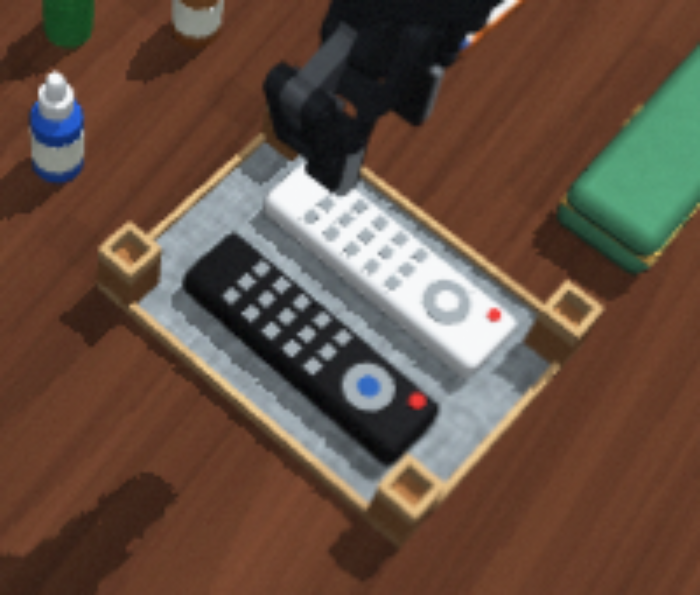

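Both remotes lie flat in the tray: white at (395,270), black at (310,345). Next, the carry tray.

>>> servo_tool(
  commands=[
    [0.08,-0.22,0,0,0,-0.03,0.5],
    [0.16,-0.45,0,0,0,-0.06,0.5],
    [0.24,-0.67,0,0,0,-0.1,0.5],
    [0.32,-0.88,0,0,0,-0.14,0.5],
    [0.35,-0.95,0,0,0,-0.14,0.5],
  ],
)

```text
time: 11.25
eef_pos: [0.5142, -0.201, 0.2159]
tcp_rot: [-0.047, 0.999, -0.0, -0.003]
ft_force: [0.5, 0.3, -0.0]
opening: 0.499
finger_force: 0.0
```

>>> servo_tool(
  commands=[
    [0.1,-0.25,0.1,0,0,0,0.5],
    [0.1,-0.5,0.2,0,0,0,0.5],
    [0.1,-0.6,0.3,0,0,0,0.5],
    [0.1,-0.6,0.35,0,0,0,0.5],
    [0.1,-0.6,0.35,0,0,0,0.5],
  ],
)

```text
time: 11.75
eef_pos: [0.5084, -0.3155, 0.1445]
tcp_rot: [-0.049, 0.999, 0.002, -0.003]
ft_force: [0.1, 0.8, 0.2]
opening: 0.501
finger_force: 0.0
```

>>> servo_tool(
  commands=[
    [0,0,0,0,0,0,0.5],
    [0,0,0,0,0,0,0.5],
    [0,0,0,0,0,0,0.5],
    [0,0,0,0,0,0,0.5],
    [0,0,0,0,0,0,0.5],
  ],
)

```text
time: 12.25
eef_pos: [0.511, -0.3167, 0.149]
tcp_rot: [-0.05, 0.999, -0.0, 0.0]
ft_force: [-0.7, -0.5, -0.2]
opening: 0.499
finger_force: 0.0
```

```bash
python3 -c "
from h import *
go(.4598,-.3038,.063,95.7)
T=np.load('top0.npz');P=cloud('top',T['d'])
b=P[172:270,343:430].reshape(-1,3);w=T['p'][172:270,343:430].reshape(-1,3).astype(int)
q=b[(b[:,2]>.03)&(b[:,2]<.042)]
for a in (5,5.4,5.8,6.2):
  t=np.radians(a);ex=np.array([np.cos(t),np.sin(t)]);ey=np.array([-ex[1],ex[0]])
  u=q[:,:2]@ex;v=q[:,:2]@ey
  print(a,[np.round(np.percentile(k,[1,99])*1000,1) for k in(u,v)],np.round((np.mean(np.percentile(u,[1,99]))*ex+np.mean(np.percentile(v,[1,99]))*ey)*1000,1))
h=b[(b[:,2]>.066)&(b[:,2]<.08)];c=np.cov(h[:,:2].T);e=np.linalg.eigh(c)[1][:,1];print(h.mean(0),np.degrees(np.arctan(e[1]/e[0])))
"
```

```text
t 12.25 pos [ 511.  -316.7  149. ] shift [0.249 0.09  0.43 ] turn [-0.     0.     0.001] open 0.499 F [-0.7 -0.5 -0.2] ff 0.0 q7 2.04
5 [array([323.7, 539.4]), array([-424.3, -261.9])] [ 459.8 -304.2]
5.4 [array([321.5, 537. ]), array([-427.1, -265.3])] [ 459.9 -304.3]
5.8 [array([319.3, 534.6]), array([-430. , -268.6])] [ 460.  -304.4]
6.2 [array([316.8, 532.2]), array([-433.2, -271.1])] [ 460.  -304.2]
[ 0.45886399 -0.30240789  0.07316652] 5.569696361633837
```

>>> servo_tool(
  commands=[
    [0.12,0.045,0,0,0,0,0.5],
    [0.25,0.09,0,0,0,0,0.5],
    [0.25,0.09,0.1,0,0,0,0.5],
    [0.25,0.09,0.2,0,0,0,0.5],
    [0.25,0.09,0.2,0,0,0,0.5],
  ],
)

```text
time: 12.75
eef_pos: [0.4573, -0.3031, 0.1065]
tcp_rot: [-0.05, 0.999, 0.001, -0.002]
ft_force: [-0.3, -0.2, -0.4]
opening: 0.498
finger_force: 0.0
```

>>> servo_tool(
  commands=[
    [0,0,0.1,0,0,0,0.5],
    [0,0,0.2,0,0,0,0.5],
    [0,0,0.23,0,0,0,0.5],
    [0,0,0.23,0,0,0,0.5],
    [0,0,0.23,0,0,0,0.5],
  ],
)

```text
time: 13.25
eef_pos: [0.4598, -0.3043, 0.0633]
tcp_rot: [-0.05, 0.999, -0.0, 0.001]
ft_force: [0.7, -0.2, 0.3]
opening: 0.504
finger_force: 0.0
```

```bash
python3 -c "
from h import *
go(.4599,-.304,.063,95.7)"
```

```text
t 13.25 pos [ 459.8 -304.3   63.3] shift [-0.     0.001  0.002] turn [-0.     0.001  0.   ] open 0.504 F [ 0.7 -0.2  0.3] ff 0.0 q7 2.03
```

Close (opening 0.12, below the handle's width), then lift a little.

>>> servo_tool(
  commands=[
    [0,0,0,0,0,0,0.3],
    [0,0,0,0,0,0,0.15],
    [0,0,0,0,0,0,0.05],
    [0,0,0,0,0,0,0.05],
    [0,0,0,0,0,0,0.05],
  ],
  squeeze=90,
)

```text
time: 13.75
eef_pos: [0.4598, -0.3045, 0.0636]
tcp_rot: [-0.05, 0.999, -0.001, 0.001]
ft_force: [-0.2, 0.2, 5.1]
opening: 0.122
finger_force: 87.8
```

>>> servo_tool(
  commands=[
    [0,0,0,0,0,0,0.05],
    [0,0,0,0,0,0,0.05],
    [0,0,-0.1,0,0,0,0.05],
    [0,0,-0.25,0,0,0,0.05],
    [0,0,-0.4,0,0,0,0.05],
  ],
)

```text
time: 14.25
eef_pos: [0.4579, -0.3032, 0.1423]
tcp_rot: [-0.05, 0.999, 0.001, -0.001]
ft_force: [0.3, -0.7, -4.5]
opening: 0.115
finger_force: 88.6
```

>>> servo_tool(
  commands=[
    [0,0,-0.1,0,0,0,0.05],
    [0,0,-0.2,0,0,0,0.05],
    [0,0,-0.2,0,0,0,0.05],
    [0,0,-0.2,0,0,0,0.05],
    [0,0,-0.2,0,0,0,0.05],
  ],
)

```text
time: 14.75
eef_pos: [0.4579, -0.3033, 0.1807]
tcp_rot: [-0.05, 0.999, 0.001, -0.001]
ft_force: [-0.5, 0.8, -5.1]
opening: 0.118
finger_force: 88.6
```

```bash
python3 -c "
from h import *
go(.6145,.0194,.2,83.3)"
```

```text
t 14.75 pos [ 457.9 -303.3  180.7] shift [-0.94   1.528 -0.096] turn [ 0.001 -0.002  0.138] open 0.118 F [-0.5  0.8 -5.1] ff 88.6 q7 2.09
```

>>> servo_tool(
  commands=[
    [-0.09,0.15,-0.1,0,0,0,0.05],
    [-0.18,0.3,-0.1,0,0,0,0.05],
    [-0.28,0.46,-0.1,0,0,0,0.05],
    [-0.38,0.62,-0.1,0,0,0,0.05],
    [-0.48,0.78,-0.1,0,0,0,0.05],
  ],
)

```text
time: 15.25
eef_pos: [0.5385, -0.1376, 0.2007]
tcp_rot: [-0.05, 0.999, 0.0, -0.001]
ft_force: [0.9, -0.2, -4.7]
opening: 0.125
finger_force: 88.6
```

>>> servo_tool(
  commands=[
    [-0.1,0.16,0,0,0,0.04,0.05],
    [-0.2,0.32,0,0,0,0.08,0.05],
    [-0.3,0.48,0,0,0,0.11,0.05],
    [-0.4,0.65,0,0,0,0.138,0.05],
    [-0.46,0.75,0,0,0,0.138,0.05],
  ],
)

```text
time: 15.75
eef_pos: [0.6155, 0.0238, 0.2005]
tcp_rot: [0.057, 0.998, 0.001, -0.001]
ft_force: [-1.0, -0.3, -4.5]
opening: 0.118
finger_force: 88.7
```

>>> servo_tool(
  commands=[
    [0,0,0.05,0,0,0,0.05],
    [0,0,0.1,0,0,0,0.05],
    [0,0,0.1,0,0,0,0.05],
    [0,0,0.1,0,0,0,0.05],
    [0,0,0.1,0,0,0,0.05],
  ],
)

```text
time: 16.25
eef_pos: [0.6155, 0.018, 0.1823]
tcp_rot: [0.059, 0.998, -0.0, -0.0]
ft_force: [-0.0, 0.1, -4.4]
opening: 0.12
finger_force: 88.6
```

```bash
python3 -c "
from h import *
go(.6145,.0194,.12,83.3)
p,d=capture('top');np.savez('t3.npz',p=p,d=d)
p2,d2=capture('scene');np.savez('s3.npz',p=p2,d=d2)
cv2.imwrite('pics/t3.png',cv2.resize(p[90:270,170:370,::-1],None,fx=3,fy=3))
cv2.imwrite('pics/s3.png',cv2.resize(p2[100:350,230:480,::-1],None,fx=2.3,fy=2.3))
"
```

```text
t 16.25 pos [615.5  18.  182.3] shift [0.006 0.007 0.312] turn [-0.    -0.    -0.001] open 0.12 F [-0.   0.1 -4.4] ff 88.6 q7 1.22
```

View pics/t3.png

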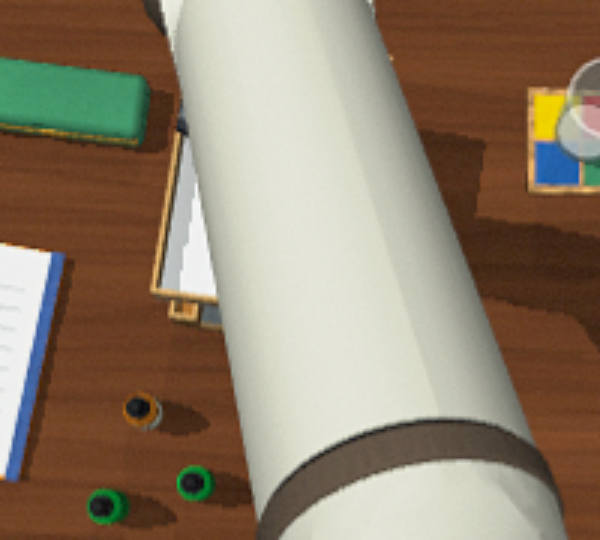

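View pics/s3.png

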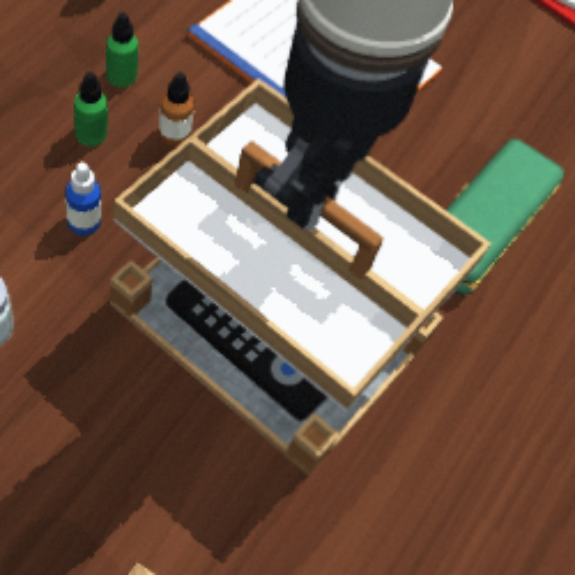

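In the top view the arm hides the tray. The scene view shows it held level over the bottom tray, with rim corners at (257,85), (485,243), (350,400) and (120,200). I'll compare tray and posts in the same scene camera.

```bash
cat > fit.py <<'E'
from h import *
def rect(q,a):
    t=np.radians(a);ex=np.array([np.cos(t),np.sin(t)]);ey=np.array([-ex[1],ex[0]])
    u=q[:,:2]@ex;v=q[:,:2]@ey; m=lambda k:np.percentile(k,[1,99]); return m(u),m(v),(m(u).mean()*ex+m(v).mean()*ey)
def big(m):
    n,l,s,_=cv2.connectedComponentsWithStats(m.astype(np.uint8)); return l==1+np.argmax(s[1:,4])
E
python3 - <<'E'
from fit import *
S=np.load('scene0.npz');P=cloud('scene',S['d'])
c0=np.array([.6145,.0194])
t=np.radians(-6.7);Rt=np.array([[np.cos(t),-np.sin(t)],[np.sin(t),np.cos(t)]])
cs=[]
for sx in(1,-1):
  for sy in(1,-1):
    w=c0+Rt@[sx*.095,sy*.068]; q=P[(np.abs(P[:,:,:2]-w).max(2)<.02)&(P[:,:,2]>.039)&(P[:,:,2]<.05)]
    r_=rect(q,-6.7); cs.append(r_[2]); print(len(q),np.round(r_[2]*1000,1),np.round([np.ptp(r_[0])*1000,np.ptp(r_[1])*1000],1),np.median(q[:,2]))
cs=np.array(cs);print('centre',cs.mean(0)*1000,'yaw',[np.degrees(np.arctan2(*(cs[i]-cs[j])[::-1])) for i,j in((0,2),(1,3))],[np.degrees(np.arctan2(*(cs[i]-cs[j])[::-1]))-90 for i,j in((0,1),(2,3))])
S=np.load('s3.npz');P=cloud('scene',S['d'])
near=(np.abs(P[:,:,:2]-c0).max(2)<.14)
print(np.histogram(P[near][:,2],bins=np.arange(.12,.2,.004)))
zz=P[:,:,2]
m=near&(zz>.149)&(zz<.162)
p=S['p'].astype(int); m&=(p[:,:,0]-p[:,:,2]>40)  # wood colour
q=P[m]
for a in(-8,-7.5,-7,-6.5,-6): x=rect(q,a);print(a,len(q),np.round(np.r_[np.ptp(x[0]),np.ptp(x[1]),x[2]]*1000,1))
t=np.radians(-6.7);L=(q[:,:2]-c0)@Rt
for k,nm in((L[:,0]>.09,'+x'),(L[:,0]<-.09,'-x'),(L[:,1]>.065,'+y'),(L[:,1]<-.065,'-y')):print(nm,k.sum(),'z',np.round(np.median(q[k,2])*1000,1), 'L',np.round(L[k].mean(0)*1000,1))
m8=(m*255).astype(np.uint8);cv2.imwrite('pics/m3.png',cv2.resize(m8[100:350,230:480],None,fx=2,fy=2))
E
```

```text
137 [713.7  71.4] [23.9 25.5] 0.04453063013089248
126 [697.4 -63.4] [22.8 24.6] 0.044517074757024905
120 [524.6  94.3] [24.7 25.5] 0.04485277371016825
132 [508.7 -40.6] [25.2 24.5] 0.045013019036301054
centre [611.11132497  15.40930385] yaw [np.float64(-6.897700672280397), np.float64(-6.900867734498349)] [np.float64(-6.901051172172984), np.float64(-6.730445338015542)]
(array([   0,    8,  631, 5801,  528,  535,  476,  513,  913,  852,   22,
         21,   28,   30,   36,   42,   72,   82,  285,   25]), array([0.12 , 0.124, 0.128, 0.132, 0.136, 0.14 , 0.144, 0.148, 0.152,
       0.156, 0.16 , 0.164, 0.168, 0.172, 0.176, 0.18 , 0.184, 0.188,
       0.192, 0.196, 0.2  ]))
-8 1607 [214.9 162.8 612.9  17. ]
-7.5 1607 [214.4 161.6 612.8  17. ]
-7 1607 [214.  160.5 612.8  17. ]
-6.5 1607 [214.1 160.1 612.7  16.8]
-6 1607 [214.6 160.8 612.7  16.4]
+x 350 z 155.7 L [101.9  -6.2]
-x 332 z 156.2 L [-104.1   -5.7]
+y 301 z 156.0 L [23.  74.3]
-y 450 z 155.8 L [  3.7 -80. ]
```

```bash
python3 -c "
from h import *
go(.6138,.0165,.113,83.2)"
```

```text
t 16.35 pos [615.9  18.5 182.8] shift [ 0.009 -0.011  0.349] turn [-0.     0.001  0.   ] open 0.121 F [ 0.2  0.2 -5.5] ff 88.6 q7 1.22
```

>>> servo_tool(
  commands=[
    [0.01,-0.01,0.1,0,0,0,0.05],
    [0.01,-0.01,0.2,0,0,0,0.05],
    [0.01,-0.01,0.3,0,0,0,0.05],
    [0.01,-0.01,0.34,0,0,0,0.05],
    [0.01,-0.01,0.34,0,0,0,0.05],
  ],
)

```text
time: 16.85
eef_pos: [0.6125, 0.0172, 0.1134]
tcp_rot: [0.058, 0.998, -0.0, -0.001]
ft_force: [-0.1, -0.5, -5.2]
opening: 0.12
finger_force: 88.5
```

>>> servo_tool(
  commands=[
    [0,0,0,0,0,0,0.05],
    [0,0,0,0,0,0,0.05],
    [0,0,0,0,0,0,0.05],
    [0,0,0,0,0,0,0.05],
    [0,0,0,0,0,0,0.05],
  ],
)

```text
time: 17.35
eef_pos: [0.6136, 0.0175, 0.1148]
tcp_rot: [0.058, 0.998, -0.0, 0.0]
ft_force: [1.4, 1.2, -5.4]
opening: 0.122
finger_force: 88.5
```

Run:
```python
from fit import *
p,d=capture('scene');np.savez('s4.npz',p=p,d=d);P=cloud('scene',d);c0=np.array([.611,.0155])
go(.6138,.0165,.107,83.2)
near=(np.abs(P[:,:,:2]-c0).max(2)<.14);zz=P[:,:,2];p=p.astype(int)
m=near&(zz>.08)&(zz<.093)&(p[:,:,0]-p[:,:,2]>40);q=P[m]
for a in(-7.2,-6.8,-6.4,-6): x=rect(q,a);print(a,len(q),np.round(np.r_[np.ptp(x[0]),np.ptp(x[1]),x[2]]*1000,1))
cv2.imwrite('pics/s4.png',cv2.resize(p[100:350,230:480,::-1].astype(np.uint8),None,fx=2.3,fy=2.3))
```

```text
t 17.4 pos [613.5  17.5 114.6] shift [-0.002 -0.005  0.038] turn [0.    0.    0.001] open 0.123 F [ 0.2 -0.2 -4.1] ff 88.5 q7 1.19
-7.2 1399 [214.1 161.4 610.5  16.3]
-6.8 1399 [213.9 160.8 610.5  16.3]
-6.4 1399 [214.2 160.7 610.6  16.3]
-6 1399 [214.8 161.  610.6  15.9]
```

View pics/s4.png

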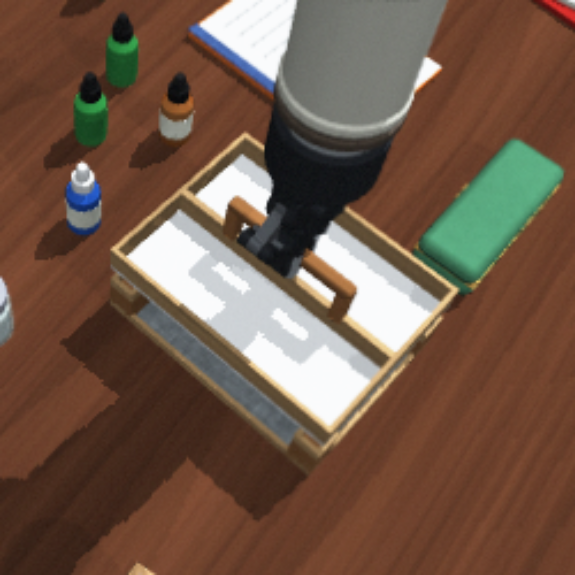

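The tray hovers over the posts and is aligned to within about 1 mm. I'll apply a small correction and lower it a few mm into the sockets, watching the force.

>>> servo_tool(
  commands=[
    [-0.003,-0.005,0,0,0,0,0.05],
    [-0.003,-0.005,0.02,0,0,0,0.05],
    [-0.003,-0.005,0.035,0,0,0,0.05],
    [-0.003,-0.005,0.05,0,0,0,0.05],
    [-0.003,-0.005,0.055,0,0,0,0.05],
  ],
)

```text
time: 17.9
eef_pos: [0.6134, 0.0165, 0.1026]
tcp_rot: [0.058, 0.998, -0.0, -0.001]
ft_force: [-0.1, 0.0, -3.9]
opening: 0.122
finger_force: 88.7
```

>>> servo_tool(
  commands=[
    [0,0,0,0,0,0,0.05],
    [0,0,0,0,0,0,0.05],
    [0,0,0,0,0,0,0.05],
    [0,0,0,0,0,0,0.05],
    [0,0,0,0,0,0,0.05],
  ],
)

```text
time: 18.4
eef_pos: [0.6139, 0.0164, 0.1035]
tcp_rot: [0.058, 0.998, 0.0, 0.0]
ft_force: [-0.2, -0.2, -4.5]
opening: 0.12
finger_force: 88.7
```

No contact with the feet about 4 mm into the sockets, so I'll continue to seat it.

>>> servo_tool(
  commands=[
    [0,0,0.01,0,0,0,0.05],
    [0,0,0.02,0,0,0,0.05],
    [0,0,0.024,0,0,0,0.05],
    [0,0,0.024,0,0,0,0.05],
    [0,0,0.024,0,0,0,0.05],
  ],
)

```text
time: 18.9
eef_pos: [0.6137, 0.0164, 0.0987]
tcp_rot: [0.058, 0.998, -0.0, -0.0]
ft_force: [-1.8, 0.1, -1.3]
opening: 0.116
finger_force: 89.2
```

>>> servo_tool(
  commands=[
    [0,0,0,0,0,0,0.05],
    [0,0,0,0,0,0,0.3],
    [0,0,0,0,0,0,0.45],
    [0,0,0,0,0,0,0.45],
    [0,0,0,0,0,0,0.45],
  ],
)

```text
time: 19.4
eef_pos: [0.6142, 0.0165, 0.0988]
tcp_rot: [0.058, 0.998, 0.0, 0.0]
ft_force: [-0.4, 0.7, 0.2]
opening: 0.452
finger_force: 0.0
```

>>> servo_tool(
  commands=[
    [0,0,-0.1,0,0,0,0.45],
    [0,0,-0.3,0,0,0,0.45],
    [0,0,-0.5,0,0,0,0.45],
    [0,0,-0.6,0,0,0,0.45],
    [0,0,-0.6,0,0,0,0.45],
  ],
)

```text
time: 19.9
eef_pos: [0.6165, 0.0168, 0.2229]
tcp_rot: [0.058, 0.998, 0.0, 0.004]
ft_force: [0.4, 0.1, 0.4]
opening: 0.449
finger_force: 0.0
```

Run:
```python
from fit import *
p,d=capture('scene');np.savez('s5.npz',p=p,d=d);P=cloud('scene',d);c0=np.array([.611,.0155])
near=(np.abs(P[:,:,:2]-c0).max(2)<.14);zz=P[:,:,2];p=p.astype(int)
m=near&(zz>.066)&(zz<.078)&(p[:,:,0]-p[:,:,2]>40);q=P[m]
x=rect(q,-6.8);print(len(q),np.round(np.r_[np.ptp(x[0]),np.ptp(x[1]),x[2]]*1000,1))
t=np.radians(-6.8);Rt=np.array([[np.cos(t),-np.sin(t)],[np.sin(t),np.cos(t)]]);L=(q[:,:2]-x[2])@Rt
for k in(L[:,0]>.1,L[:,0]<-.1,L[:,1]>.074,L[:,1]<-.074):print('rim z95',np.round(np.percentile(q[k,2],[50,90])*1000,1))
go(.4365,.131,.15,-6.7)
# bottles in scene cam: bulb/ body
S=np.load('scene0.npz');P=cloud('scene',S['d'])
for n,w in dict(amber=(.4355,.129),blue=(.429,.0035)).items():
    k=(np.abs(P[:,:,:2]-w).max(2)<.03)
    for lo,hi in((.006,.046),(.057,.068),(.07,.088)):
        b=P[k&(P[:,:,2]>lo)&(P[:,:,2]<hi)];print('scene',n,lo,len(b),np.round((b.min(0)+b.max(0))*500,1))
T=np.load('top0.npz');P=cloud('top',T['d'])
for n,w in dict(amber=(.4355,.129),blue=(.429,.0035)).items():
    k=(np.abs(P[:,:,:2]-w).max(2)<.03)
    for lo,hi in((.02,.05),(.057,.068),(.07,.088)):
        b=P[k&(P[:,:,2]>lo)&(P[:,:,2]<hi)];print('top',n,lo,len(b),np.round((b.min(0)+b.max(0))*500,1))
```

```text
1395 [213.9 160.8 610.7  15.4]
rim z95 [71.8 73.2]
rim z95 [72.1 73.9]
rim z95 [71.9 73.6]
rim z95 [71.9 73.6]
t 19.95 pos [615.1  16.5 220.5] shift [0.955 0.464 0.349] turn [-0.002  0.002 -1.   ] open 0.454 F [-0.7  0.  -0.7] ff 0.0 q7 1.24
scene amber 0.006 171 [434.  123.1  25.9]
scene amber 0.057 34 [434.5 124.8  62.6]
scene amber 0.07 54 [433.6 126.2  79. ]
scene blue 0.006 170 [428.1  -4.   26. ]
scene blue 0.057 29 [429.4  -2.9  62.4]
scene blue 0.07 55 [ 4.274e+02 -4.000e-01  7.830e+01]
top amber 0.02 48 [436.6 130.9  35.1]
top amber 0.057 12 [435.9 130.9  62.6]
top amber 0.07 26 [436.5 130.1  77.9]
top blue 0.02 35 [430.    3.3  40.7]
top blue 0.057 15 [429.8   1.8  65.9]
top blue 0.07 20 [432.8   2.8  78.6]
```

The tray is seated: its centre matches the posts and the rim is level at about 71–72 mm. Next is the amber bottle. I turn the tool +90° so joint 7 stays in range and the fingers close along the tray's x.

>>> servo_tool(
  commands=[
    [0.15,0.08,0,0,0,0.09,0.6],
    [0.3,0.16,0,0,0,0.18,0.6],
    [0.45,0.24,0,0,0,0.27,0.6],
    [0.6,0.3,0,0,0,0.36,0.6],
    [0.7,0.35,0,0,0,0.45,0.6],
  ],
)

```text
time: 20.45
eef_pos: [0.4798, 0.103, 0.2169]
tcp_rot: [0.402, 0.916, -0.001, -0.002]
ft_force: [0.7, 0.3, -0.9]
opening: 0.603
finger_force: 0.0
```

>>> servo_tool(
  commands=[
    [0,0,0,0,0,0.09,0.6],
    [0,0,0,0,0,0.18,0.6],
    [0,0,0,0,0,0.27,0.6],
    [0,0,0,0,0,0.36,0.6],
    [0,0,0,0,0,0.45,0.6],
  ],
)

```text
time: 20.95
eef_pos: [0.4819, 0.1019, 0.217]
tcp_rot: [0.695, 0.719, -0.001, -0.001]
ft_force: [0.0, 0.4, -0.6]
opening: 0.601
finger_force: 0.0
```

>>> servo_tool(
  commands=[
    [0,0,0,0,0,0.09,0.6],
    [0,0,0,0,0,0.1,0.6],
    [0,0,0,0,0,0.1,0.6],
    [0,0,0,0,0,0.1,0.6],
    [0,0,0,0,0,0.1,0.6],
  ],
)

```text
time: 21.45
eef_pos: [0.4828, 0.1022, 0.2183]
tcp_rot: [0.747, 0.665, -0.0, -0.0]
ft_force: [0.6, 0.6, 1.1]
opening: 0.6
finger_force: 0.0
```

```bash
python3 -c "
from h import *
go(.4363,.1285,.14,-6.8)"
```

```text
t 21.45 pos [482.8 102.2 218.3] shift [ 0.104 -0.246  0.392] turn [-0.     0.     0.002] open 0.6 F [0.6 0.6 1.1] ff 0.0 q7 -0.43
```

>>> servo_tool(
  commands=[
    [0.05,-0.12,0,0,0,0,0.6],
    [0.104,-0.246,0,0,0,0,0.6],
    [0.104,-0.246,0.2,0,0,0,0.6],
    [0.104,-0.246,0.39,0,0,0,0.6],
    [0.104,-0.246,0.39,0,0,0,0.6],
  ],
)

```text
time: 21.95
eef_pos: [0.4328, 0.1275, 0.1369]
tcp_rot: [0.747, 0.665, -0.004, -0.002]
ft_force: [-0.4, 0.4, 1.1]
opening: 0.597
finger_force: 0.0
```

>>> servo_tool(
  commands=[
    [0,0,0,0,0,0,0.6],
    [0,0,0,0,0,0,0.6],
    [0,0,0,0,0,0,0.6],
    [0,0,0,0,0,0,0.6],
    [0,0,0,0,0,0,0.6],
  ],
)

```text
time: 22.45
eef_pos: [0.4371, 0.1288, 0.1414]
tcp_rot: [0.747, 0.665, 0.001, 0.0]
ft_force: [-0.2, 0.6, -0.3]
opening: 0.601
finger_force: 0.0
```

```bash
python3 -c "
from h import *
go(.4363,.1285,.031,-6.8)
p,d=capture('scene');cv2.imwrite('pics/s6.png',cv2.resize(p[60:240,230:400,::-1],None,fx=3,fy=3))"
```

```text
t 22.45 pos [437.1 128.8 141.4] shift [-0.002 -0.005  0.552] turn [ 0.001 -0.     0.001] open 0.601 F [-0.2  0.6 -0.3] ff 0.0 q7 -0.54
```

View pics/s6.png

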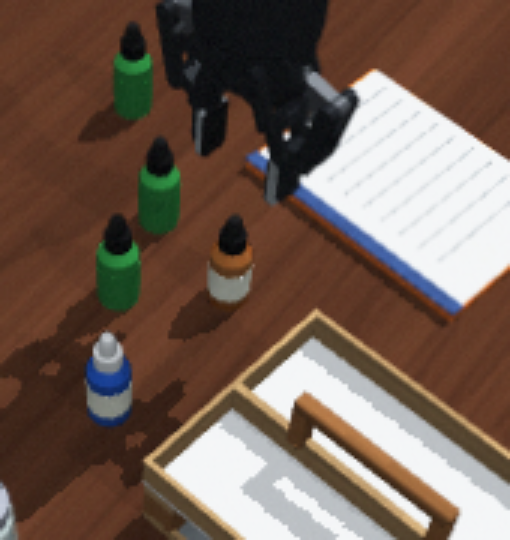

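The fingertips at (205,130) and (280,180) straddle the amber bottle's axis at (233,240), so I'll descend and grip.

>>> servo_tool(
  commands=[
    [0,-0.005,0.12,0,0,0,0.6],
    [0,-0.005,0.25,0,0,0,0.6],
    [0,-0.005,0.38,0,0,0,0.6],
    [0,-0.005,0.5,0,0,0,0.6],
    [0,-0.005,0.55,0,0,0,0.6],
  ],
  squeeze=40,
)

```text
time: 23.0
eef_pos: [0.4343, 0.1284, 0.0289]
tcp_rot: [0.747, 0.665, -0.001, -0.001]
ft_force: [-0.0, -0.3, 0.4]
opening: 0.598
finger_force: 0.0
```

>>> servo_tool(
  commands=[
    [0,0,0,0,0,0,0.6],
    [0,0,0,0,0,0,0.5],
    [0,0,0,0,0,0,0.4],
    [0,0,0,0,0,0,0.25],
    [0,0,0,0,0,0,0.25],
  ],
)

```text
time: 23.5
eef_pos: [0.4365, 0.1291, 0.0318]
tcp_rot: [0.747, 0.665, 0.001, 0.0]
ft_force: [-0.8, -0.2, 6.8]
opening: 0.336
finger_force: 39.6
```

>>> servo_tool(
  commands=[
    [0,0,0,0,0,0,0.25],
    [0,0,-0.02,0,0,0,0.25],
    [0,0,-0.1,0,0,0,0.25],
    [0,0,-0.2,0,0,0,0.25],
    [0,0,-0.4,0,0,0,0.25],
  ],
)

```text
time: 24.0
eef_pos: [0.4336, 0.1281, 0.1099]
tcp_rot: [0.747, 0.665, -0.002, -0.001]
ft_force: [0.9, -0.4, -0.9]
opening: 0.337
finger_force: 39.6
```

>>> servo_tool(
  commands=[
    [0,0,-0.2,0,0,0,0.25],
    [0,0,-0.32,0,0,0,0.25],
    [0,0,-0.32,0,0,0,0.25],
    [0,0,-0.32,0,0,0,0.25],
    [0,0,-0.32,0,0,0,0.25],
  ],
)

```text
time: 24.5
eef_pos: [0.4345, 0.1284, 0.1736]
tcp_rot: [0.747, 0.665, -0.001, -0.0]
ft_force: [0.4, 0.2, -0.4]
opening: 0.331
finger_force: 39.6
```

```bash
python3 -c "
from h import *
c,s=np.cos(np.radians(-6.8)),np.sin(np.radians(-6.8))
for y in(.041,-.041):
  X=.6139-s*y;Y=.0164+c*y;print(X,Y);go(X,Y,.16,-6.8)
p,d=capture('scene');cv2.imwrite('pics/s7.png',cv2.resize(p[0:240,200:440,::-1],None,fx=2.4,fy=2.4))"
```

```text
0.6187545627005665 0.057111585832368014
t 24.5 pos [434.5 128.4 173.6] shift [-0.247  0.956  0.066] turn [-0.001  0.001  0.001] open 0.331 F [ 0.4  0.2 -0.4] ff 39.6 q7 -0.53
0.6090454372994335 -0.024311585832368015
t 24.5 pos [434.5 128.4 173.6] shift [-0.657  0.956  0.067] turn [-0.001  0.001  0.001] open 0.331 F [ 0.4  0.2 -0.4] ff 39.6 q7 -0.53
```

View pics/s7.png

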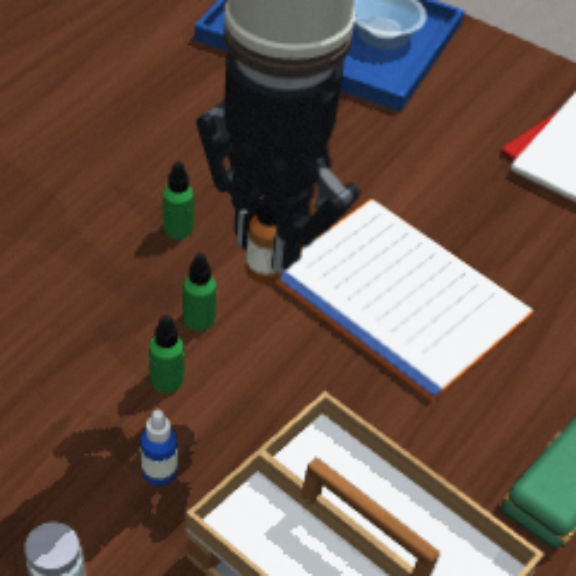

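The amber bottle hangs upright in the gripper at (265,245). I'll carry it to the left compartment.

>>> servo_tool(
  commands=[
    [-0.05,0.2,0,0,0,0,0.25],
    [-0.1,0.4,0,0,0,0,0.25],
    [-0.15,0.6,0,0,0,0,0.25],
    [-0.2,0.8,0,0,0,0,0.25],
    [-0.247,0.956,0,0,0,0,0.25],
  ],
)

```text
time: 25.05
eef_pos: [0.6208, 0.0562, 0.1724]
tcp_rot: [0.747, 0.664, -0.001, -0.001]
ft_force: [0.8, 0.5, -0.3]
opening: 0.335
finger_force: 39.7
```

>>> servo_tool(
  commands=[
    [0,0,0,0,0,0,0.25],
    [0,0,0.05,0,0,0,0.25],
    [0,0,0.1,0,0,0,0.25],
    [0,0,0.1,0,0,0,0.25],
    [0,0,0.1,0,0,0,0.25],
  ],
)

```text
time: 25.55
eef_pos: [0.6183, 0.0582, 0.1537]
tcp_rot: [0.747, 0.665, -0.001, -0.001]
ft_force: [-0.2, 0.3, 0.4]
opening: 0.334
finger_force: 39.8
```

```bash
python3 -c "
from h import *
go(.6188,.0571,.0805,-6.8)"
```

```text
t 25.55 pos [618.3  58.2 153.7] shift [-0.005  0.004  0.366] turn [-0.001  0.     0.002] open 0.334 F [-0.2  0.3  0.4] ff 39.8 q7 -0.33
```

>>> servo_tool(
  commands=[
    [-0.005,0.004,0.1,0,0,0,0.25],
    [-0.005,0.004,0.2,0,0,0,0.25],
    [-0.005,0.004,0.3,0,0,0,0.25],
    [-0.005,0.004,0.35,0,0,0,0.25],
    [-0.005,0.004,0.36,0,0,0,0.25],
  ],
)

```text
time: 26.05
eef_pos: [0.6193, 0.0566, 0.0816]
tcp_rot: [0.747, 0.665, -0.001, -0.001]
ft_force: [0.1, 0.6, -0.4]
opening: 0.336
finger_force: 39.8
```

>>> servo_tool(
  commands=[
    [0,0,0,0,0,0,0.25],
    [0,0,0,0,0,0,0.25],
    [0,0,0.003,0,0,0,0.25],
    [0,0,0.006,0,0,0,0.25],
    [0,0,0.006,0,0,0,0.25],
  ],
)

```text
time: 26.55
eef_pos: [0.6205, 0.0564, 0.0817]
tcp_rot: [0.747, 0.665, 0.0, 0.0]
ft_force: [-0.6, -0.1, -0.9]
opening: 0.34
finger_force: 39.8
```

```bash
python3 -c "
from h import *
go(.6188,.0571,.0798,-6.8)"
```

```text
t 26.55 pos [620.5  56.4  81.7] shift [ 0.003 -0.009  0.01 ] turn [ 0.    -0.     0.001] open 0.34 F [-0.6 -0.1 -0.9] ff 39.8 q7 -0.34
```

Lower the last 2 mm, release slowly, and retreat straight up.

>>> servo_tool(
  commands=[
    [0,0,0.005,0,0,0,0.25],
    [0,0,0.01,0,0,0,0.25],
    [0,0,0.01,0,0,0,0.25],
    [0,0,0.01,0,0,0,0.25],
    [0,0,0.01,0,0,0,0.25],
  ],
)

```text
time: 27.05
eef_pos: [0.6205, 0.0564, 0.0799]
tcp_rot: [0.747, 0.665, 0.0, 0.0]
ft_force: [-1.3, -0.5, 4.4]
opening: 0.337
finger_force: 40.3
```

>>> servo_tool(
  commands=[
    [0,0,0,0,0,0,0.37],
    [0,0,0,0,0,0,0.42],
    [0,0,0,0,0,0,0.5],
    [0,0,0,0,0,0,0.55],
    [0,0,0,0,0,0,0.6],
  ],
)

```text
time: 27.55
eef_pos: [0.6203, 0.0564, 0.0792]
tcp_rot: [0.747, 0.665, -0.0, -0.0]
ft_force: [0.2, 0.9, 1.2]
opening: 0.599
finger_force: 0.0
```

>>> servo_tool(
  commands=[
    [0,0,-0.05,0,0,0,0.6],
    [0,0,-0.15,0,0,0,0.6],
    [0,0,-0.3,0,0,0,0.6],
    [0,0,-0.45,0,0,0,0.6],
    [0,0,-0.6,0,0,0,0.6],
  ],
)

```text
time: 28.05
eef_pos: [0.6203, 0.0564, 0.2013]
tcp_rot: [0.747, 0.665, 0.0, 0.0]
ft_force: [0.3, -0.1, 0.5]
opening: 0.6
finger_force: 0.0
```

```bash
python3 -c "
from h import *
go(.430,.001,.14,-6.8)"
```

```text
t 28.05 pos [620.3  56.4 201.3] shift [-0.386 -0.913  0.306] turn [ 0.    -0.     0.001] open 0.6 F [ 0.3 -0.1  0.5] ff 0.0 q7 -0.32
```

>>> servo_tool(
  commands=[
    [-0.08,-0.18,0,0,0,0,0.6],
    [-0.16,-0.37,0,0,0,0,0.6],
    [-0.24,-0.55,0,0,0,0,0.6],
    [-0.32,-0.74,0,0,0,0,0.6],
    [-0.386,-0.913,0,0,0,0,0.6],
  ],
)

```text
time: 28.55
eef_pos: [0.4283, 0.0003, 0.1999]
tcp_rot: [0.747, 0.664, 0.0, 0.0]
ft_force: [-0.1, -0.2, 0.5]
opening: 0.602
finger_force: 0.0
```

>>> servo_tool(
  commands=[
    [0,0,0.1,0,0,0,0.6],
    [0,0,0.25,0,0,0,0.6],
    [0,0,0.25,0,0,0,0.6],
    [0,0,0.25,0,0,0,0.6],
    [0,0,0.25,0,0,0,0.6],
  ],
)

```text
time: 29.05
eef_pos: [0.4311, 0.0011, 0.1506]
tcp_rot: [0.747, 0.665, 0.001, 0.001]
ft_force: [-0.4, 1.1, -0.5]
opening: 0.601
finger_force: 0.0
```

```bash
python3 -c "
from h import *
go(.430,.001,.031,-6.8)
p,d=capture('scene');cv2.imwrite('pics/s8.png',cv2.resize(p[60:300,200:440,::-1],None,fx=2.4,fy=2.4))"
```

```text
t 29.05 pos [431.1   1.1 150.6] shift [-0.001 -0.007  0.598] turn [ 0.001 -0.     0.001] open 0.601 F [-0.4  1.1 -0.5] ff 0.0 q7 -0.23
```

View pics/s8.png

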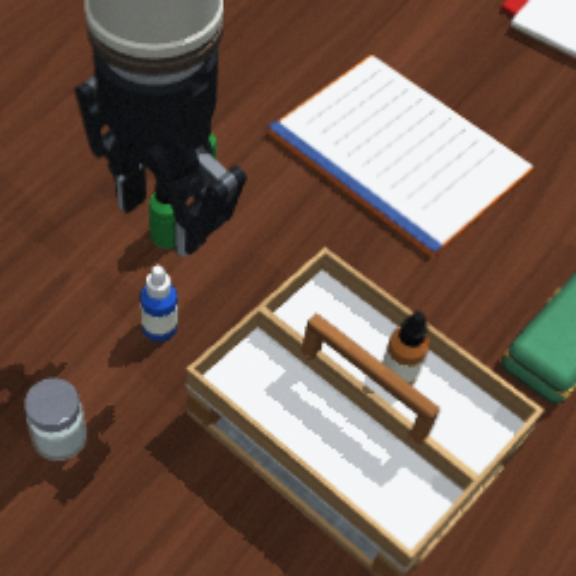

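The amber bottle stands upright in the far compartment at (408,350). The fingertips at (128,205) and (185,245) are centred above the blue bottle at (159,305).

>>> servo_tool(
  commands=[
    [0,-0.005,0.12,0,0,0,0.6],
    [0,-0.005,0.25,0,0,0,0.6],
    [0,-0.005,0.4,0,0,0,0.6],
    [0,-0.005,0.54,0,0,0,0.6],
    [0,-0.005,0.595,0,0,0,0.6],
  ],
)

```text
time: 29.6
eef_pos: [0.4285, 0.0011, 0.0291]
tcp_rot: [0.747, 0.665, -0.001, -0.001]
ft_force: [-0.6, 0.2, 0.1]
opening: 0.599
finger_force: 0.0
```

>>> servo_tool(
  commands=[
    [0,0,0,0,0,0,0.6],
    [0,0,0,0,0,0,0.5],
    [0,0,0,0,0,0,0.4],
    [0,0,0,0,0,0,0.25],
    [0,0,0,0,0,0,0.25],
  ],
)

```text
time: 30.1
eef_pos: [0.4302, 0.0011, 0.0318]
tcp_rot: [0.747, 0.665, 0.001, 0.001]
ft_force: [0.0, -0.5, 4.8]
opening: 0.338
finger_force: 39.1
```

>>> servo_tool(
  commands=[
    [0,0,0,0,0,0,0.25],
    [0,0,-0.02,0,0,0,0.25],
    [0,0,-0.1,0,0,0,0.25],
    [0,0,-0.2,0,0,0,0.25],
    [0,0,-0.4,0,0,0,0.25],
  ],
)

```text
time: 30.6
eef_pos: [0.4272, 0.001, 0.1102]
tcp_rot: [0.747, 0.665, -0.001, -0.001]
ft_force: [1.7, -1.3, -0.9]
opening: 0.34
finger_force: 39.6
```

>>> servo_tool(
  commands=[
    [0,0,-0.2,0,0,0,0.25],
    [0,0,-0.32,0,0,0,0.25],
    [0,0,-0.32,0,0,0,0.25],
    [0,0,-0.32,0,0,0,0.25],
    [0,0,-0.32,0,0,0,0.25],
  ],
)

```text
time: 31.1
eef_pos: [0.4281, 0.001, 0.1736]
tcp_rot: [0.747, 0.665, -0.001, -0.001]
ft_force: [-0.4, -1.0, 0.5]
opening: 0.338
finger_force: 39.6
```

```bash
python3 -c "
from h import *
go(.609,-.0243,.175,-6.8)"
```

```text
t 31.1 pos [428.1   1.  173.6] shift [-0.02   0.913 -0.009] turn [-0.001  0.     0.001] open 0.338 F [-0.4 -1.   0.5] ff 39.6 q7 -0.22
```

>>> servo_tool(
  commands=[
    [0,0.2,0,0,0,0,0.25],
    [-0.01,0.4,0,0,0,0,0.25],
    [-0.02,0.6,0,0,0,0,0.25],
    [-0.02,0.8,0,0,0,0,0.25],
    [-0.02,0.913,0,0,0,0,0.25],
  ],
)

```text
time: 31.6
eef_pos: [0.6117, -0.0248, 0.1721]
tcp_rot: [0.747, 0.664, -0.001, -0.001]
ft_force: [0.1, 0.4, 0.6]
opening: 0.338
finger_force: 39.7
```

>>> servo_tool(
  commands=[
    [0,0,0,0,0,0,0.25],
    [0,0,0.05,0,0,0,0.25],
    [0,0,0.1,0,0,0,0.25],
    [0,0,0.1,0,0,0,0.25],
    [0,0,0.1,0,0,0,0.25],
  ],
)

```text
time: 32.1
eef_pos: [0.6087, -0.024, 0.1536]
tcp_rot: [0.747, 0.665, -0.001, -0.001]
ft_force: [-0.4, -0.4, -0.4]
opening: 0.334
finger_force: 39.7
```

```bash
python3 -c "
from h import *
go(.609,-.0243,.0798,-6.8)"
```

```text
t 32.1 pos [608.7 -24.  153.6] shift [-0.001  0.003  0.369] turn [-0.001  0.     0.001] open 0.334 F [-0.4 -0.4 -0.4] ff 39.7 q7 -0.19
```

>>> servo_tool(
  commands=[
    [0,0,0.1,0,0,0,0.25],
    [0,0,0.2,0,0,0,0.25],
    [0,0,0.3,0,0,0,0.25],
    [0,0,0.35,0,0,0,0.25],
    [0,0,0.36,0,0,0,0.25],
  ],
)

```text
time: 32.6
eef_pos: [0.6089, -0.0241, 0.0814]
tcp_rot: [0.747, 0.665, -0.001, -0.001]
ft_force: [0.2, 0.7, -0.9]
opening: 0.336
finger_force: 39.7
```

>>> servo_tool(
  commands=[
    [0,0,0,0,0,0,0.25],
    [0,0,0.005,0,0,0,0.25],
    [0,0,0.01,0,0,0,0.25],
    [0,0,0.016,0,0,0,0.25],
    [0,0,0.016,0,0,0,0.25],
  ],
)

```text
time: 33.1
eef_pos: [0.6104, -0.0242, 0.0799]
tcp_rot: [0.747, 0.665, 0.0, 0.0]
ft_force: [0.1, -0.8, 2.3]
opening: 0.339
finger_force: 40.0
```

>>> servo_tool(
  commands=[
    [0,0,0,0,0,0,0.25],
    [0,0,0,0,0,0,0.25],
    [0,0,0,0,0,0,0.25],
    [0,0,0,0,0,0,0.25],
    [0,0,0,0,0,0,0.25],
  ],
)

```text
time: 33.6
eef_pos: [0.6105, -0.0242, 0.0799]
tcp_rot: [0.747, 0.665, 0.0, 0.0]
ft_force: [-1.3, -0.1, 5.5]
opening: 0.338
finger_force: 40.2
```

The bottle is on the floor of the compartment, with light contact. Release and retreat.

>>> servo_tool(
  commands=[
    [0,0,0,0,0,0,0.37],
    [0,0,0,0,0,0,0.42],
    [0,0,0,0,0,0,0.5],
    [0,0,0,0,0,0,0.55],
    [0,0,0,0,0,0,0.6],
  ],
)

```text
time: 34.1
eef_pos: [0.6098, -0.0241, 0.079]
tcp_rot: [0.747, 0.665, -0.0, -0.0]
ft_force: [-0.2, 0.0, -0.0]
opening: 0.599
finger_force: 0.0
```

>>> servo_tool(
  commands=[
    [0,0,-0.05,0,0,0,0.6],
    [0,0,-0.15,0,0,0,0.6],
    [0,0,-0.3,0,0,0,0.6],
    [0,0,-0.45,0,0,0,0.6],
    [0,0,-0.6,0,0,0,0.6],
  ],
)

```text
time: 34.6
eef_pos: [0.6099, -0.0241, 0.201]
tcp_rot: [0.747, 0.665, 0.0, 0.0]
ft_force: [-0.2, -0.5, 0.2]
opening: 0.601
finger_force: 0.0
```

>>> servo_tool(
  commands=[
    [0,-0.2,-0.1,0,0,0,0.6],
    [0,-0.4,-0.1,0,0,0,0.6],
    [0,-0.5,-0.1,0,0,0,0.6],
    [0,-0.5,-0.1,0,0,0,0.6],
    [0,-0.5,-0.1,0,0,0,0.6],
  ],
)

```text
time: 35.1
eef_pos: [0.5112, -0.0126, 0.2202]
tcp_rot: [0.747, 0.665, 0.001, 0.001]
ft_force: [0.7, -0.3, -0.5]
opening: 0.6
finger_force: 0.0
```

```bash
python3 -c "
from h import *
go(.609,-.0243,.0798,-6.8)
p,d=capture('scene');cv2.imwrite('pics/s9.png',cv2.resize(p[:,:,::-1],(800,600)))"
```

```text
t 35.1 pos [511.2 -12.6 220.2] shift [-0.001  0.491  0.703] turn [ 0.001 -0.     0.001] open 0.6 F [ 0.7 -0.3 -0.5] ff 0.0 q7 -0.19
```

View pics/s9.png

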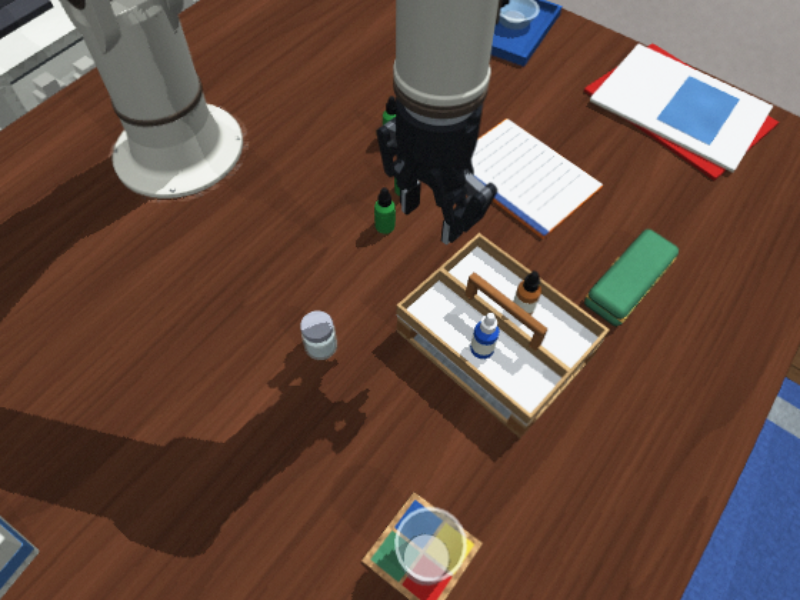

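Both bottles stand upright either side of the handle, blue at (485,335) and amber at (528,292). The tray is seated, and the jar (318,335), tumbler (430,545) and spectacle case (633,275) are where they started. The gripper is clear of everything.

```bash
python3 -c "
from cell import r
print(r.hand_in())"
```

```text
the job is handed in; nothing more can be done
None
```

Job handed in at about 35 s: both remotes lie flat side by side in the bottom tray, the carrying tray is seated on its posts, and the amber and blue bottles stand upright either side of the handle, with the jar, tumbler and spectacle case left where they were.

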